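# Hold the clamp rail against a stone sample while it is screwed down

## Robot

A 6-joint arm with a two-finger parallel gripper is mounted at the origin on the work surface. World frame = base frame: x ahead of the robot, y to its left, z up, the work surface at z = 0. Lengths are in m, angles in rad, forces in N, time in s.
With the tool pointing down it reaches from about 0.25 to 0.775 m from the base axis. Payload 4 kg.
Tool frame: the origin (TCP) lies at the very end of the fingers, on their centre line; the grasp point (between the pads) lies 19 mm behind it; z points along the fingers, y is the direction in which the jaws open and shut (so a half turn about z gives the same grasp; the last joint's range is limited). The gripper opens to 94 mm and grips with 3 to 60 N. Pads are 16 mm wide; open, the fingers measure 119 mm over their backs; the gripper's body (75 mm by 177 mm) begins 78 mm behind the grasp point.
Start: joints at [-1.418, 0.087, 1.371, -0, 1.684, -0.103], TCP at [0.139, -0.532, 0.206] pointing down, gripper open.
Joint ranges: [-3.1, 3.1], [-0.76, 2.03], [0.27, 2.55], [-1.08, 4.22], [0.17, 2.65], [-2.57, 2.57]. Speed limits (rad/s): [2.79, 2.79, 3.14, 3.14, 3.14, 3.14].

## Interface

Orientations are given as [roll, pitch, yaw] about the fixed x, y, z axes, in that order (R = Rz(yaw) Ry(pitch) Rx(roll)).
In Python, from bench import robot, snapshot, calibration gives the robot as it stands. The module is installed in compiled form; this text tells all that it offers.
- The arm moves only by the tool servo_tool, never from a script. Its argument "series" is text: rows parted by semicolons, each of 5 numbers parted by spaces: the closure, from -1 (fully open) to 1 (shut), then the shift along the tool's x, y, z in cm, then the turn about the tool's z in rad. A call has 1 to 20 rows; each row is the pose to reach, as a shift and turn from the pose commanded when the call began, along the tool's axes at that moment; what a row does not reach only later rows make up. A row lasts 1/12 s, in which the tool goes at most 41.7 mm and 7.16 degrees, less where a joint would pass 70% of its speed; a pose out of reach is approached as far as the arm can. A call with a gripper value outside its range is refused whole. The fingers move at their own pace and stop on an object; the grip force is fixed at half the most. Time passes only in rows, so rows that repeat a pose let the fingers close. It gives the time, the measured TCP pose, the force and the opening at its end, in the units of the state.
- robot.get_obs(): the state, without advancing time (a new reading comes with each control period).
- snapshot(name): name is "scene" or "top"; returns (picture, depth): 384x512x3 uint8, red, green, blue; 384x512 float32, m along the optical axis (not along the pixel's ray), 0 where there is no reading.
- calibration(name): a dict with "fx", "fy", "cx", "cy" (pixels), "rvec" (rotation vector, rad) and "tvec" (3), from world to camera coordinates, as OpenCV has them. Camera axes: x right, y down, z forward; pixel columns grow to the right and rows downward; lengths in m; the calibration is good to about 2 mm. A picture is of the moment at which its call begins. calibration takes no time and is no camera call.
- robot.close_job(): hands the job in, once; it reports no verdict.
The state is a dict: "time": time; "joint_positions": joint angles; "qvel": joint speeds; "joint_torque": joint torques, N m; "tool_pos": TCP position; "ee_rot": TCP orientation; "wrist_force": force on the tool from outside, world axes, zero at the start; "wrist_torque": the same for the moment, N m; "width": finger opening in m.
Only numpy, scipy, OpenCV 4.12 (cv2) and the standard library are available. Lean on these libraries where they do the work, as an engineer would, in place of code of your own. Each camera call takes 0.05 s, during which the arm holds its last target. There are 200 camera calls.

## Task

Pick up the ribbed aluminium clamp rail and lay it down on the jig board flush and centred along the stone tile's free edge, the long edge away from the sprung fence. With the rail, push the tile squarely against the fence until the fence has gone back about 7 mm (about 10 N; its pointer is then in the dark band), never as far as its end stop, and finish holding the rail there, still gripped and steady, so that I can screw it down. Touch the tile only with the rail and leave the other things on the bench where they are.

Things in the scene. Friction and masses are not known exactly. Their poses are not given: they have to be found in the camera images.
- jig: Fixed jig: grey board 290 (x) x 260 (y) x 12 mm, top 12 mm above the bench. Origin on its underside, midway across, 160 mm from the near edge, 130 from the far. x points to the fence (the pushing direction), y runs along the fence, z up. A grey housing for the fence fills x = 104 to 130 mm, up to 40 mm above the bench. Brass dots in the board are flush.
- fence (a joint): Travel of the sprung steel fence along the jig's +x, in m: 0 at rest, 0.014 at its end stop. Spring 1500 N/m without preload: 1.5 N per mm, 7 mm = 10.5 N. The tip of the brass pointer on its top is over a dark band on the housing while the travel is 4.5 to 9.5 mm.
- fence_face (a point): Middle of the fence's flat pushing face, which looks to the jig's -x; moves with the fence; 22 mm above the bench, 70 mm ahead of the jig's origin at rest. The face is 200 mm long (y), its top 41.5 mm above the bench.
- tile_mid (a point): Centre of the loose stone tile, 90 (x) x 160 (y) x 20 mm, 0.5 to 1 kg, flat on the jig board, its centre 17 to 35 mm short of where it would meet the fence, askew up to 8 degrees; the +x long edge faces the fence, the -x long edge is the free edge for the rail. Top 32 mm above the bench.
- rail_mid (a point): Middle of the clamp rail's grip rib, 46 mm above its underside. Loose, 0.4 kg, an upside-down T: base 200 (y) x 36 (x) x 18 mm tall; central rib 150 long x 12 thick, from 18 to 64 mm up. Grip across the rib, fingers high enough to pass over the 20 mm tile. Length along y, z up, both long faces alike. Starts on the bench left or right of the jig, lengthwise roughly along world x.
- bar: Plain flat aluminium bar 200 x 32 x 12 mm, no rib (do not mistake it for the clamp rail); origin under its centre, length along its y. Bystander.
- driver: Screwdriver with a black handle lying on the bench. Bystander.
- core_bit: Steel core bit, 52 mm diameter, 105 mm tall with its shank, standing mouth down. Bystander.
- cup_wheel: Grey cup grinding wheel, 100 mm diameter, 40 mm tall. Bystander.
- disc: Dark steel cutting disc with a centre hole, 116 mm diameter, 7 mm thick, lying flat. Bystander.
- offcut: Small stone offcut 70 x 60 x 30 mm. Bystander.
- wheel: Grey grinding wheel, 90 mm diameter, 25 mm thick, lying flat. Bystander.
Not all that is in view belongs to the job. Of the things that look like the part that bears rail_mid, the largest one is meant.

How it is judged:
By the outcome, as a careful person would: the job done as asked, in the order asked, and still so for the second after the job is handed in, while the arm keeps its last pose, push and grip.
It also fails if it takes over 58 s, if anything falls off the work surface, if the arm or the gripper's body presses on something with over 40 N, if the wrist force passes 120 N, or if a joint passes its speed limit or range.

## Working session

There is one attempt and no reset: what is moved stays moved. The work goes in short steps, Python scripts to look and compute and a tool call to move; the robot and the scene stay as the last step left them, time stands still between calls to the robot, and variables do not carry over. Pictures are saved under pics/ and viewed, about 8 in all and at most 12, crops included, and the job is handed in when it is done.

Besides the shell and the picture viewer there is one more tool, called after "Call:" as a command line: name --argument value ..., lists and objects as JSON in quotes. servo_tool: Moves the arm, as the interface text tells. Its arguments: {"type":"object","properties":{"series":{"type":"string"}},"required":["series"]}

```bash
mkdir -p pics
cat > h.py <<'E'
import numpy as np, cv2
from bench import robot, snapshot, calibration
def cam(n):
    c=calibration(n);K=np.array([[c['fx'],0,c['cx']],[0,c['fy'],c['cy']],[0,0,1.]])
    R=cv2.Rodrigues(np.array(c['rvec'],float))[0];t=np.array(c['tvec'],float).ravel();return K,R,t
def ray(n,uv,z):
    K,R,t=cam(n);uv=np.atleast_2d(uv).astype(float)
    d=np.c_[uv,np.ones(len(uv))]@np.linalg.inv(K).T@R;o=-R.T@t
    return o+d*((z-o[2])/d[:,2])[:,None]
def proj(n,p):
    K,R,t=cam(n);q=(np.atleast_2d(p)@R.T+t)@K.T;return q[:,:2]/q[:,2:]
def cloud(n,D):
    K,R,t=cam(n);v,u=np.mgrid[:D.shape[0],:D.shape[1]]
    p=np.stack([u,v,np.ones_like(u)],-1)@np.linalg.inv(K).T*D[...,None]
    return (p-t)@R
def save(n,im,box=None,s=1):
    if box: im=im[box[1]:box[3],box[0]:box[2]]
    cv2.imwrite('pics/'+n,cv2.resize(im[...,::-1],None,fx=s,fy=s,interpolation=cv2.INTER_CUBIC))
E
python3 - <<'E'
from h import *
for n in('scene','top'):
    im,D=snapshot(n);np.savez(f'{n}0.npz',im=im,D=D);save(n+'0.png',im,s=1.5)
    K,R,t=cam(n);print(n,K[0,0],-R.T@t,R.round(2).tolist())
print(robot.get_obs())
E
```

```text
scene 377.48329983571654 [ 1.41908755 -0.15548046  0.83031091] [[0.18, 0.98, -0.02], [0.62, -0.13, -0.77], [-0.76, 0.13, -0.63]]
top 454.28850501081354 [ 3.27095935e-01 -1.61124856e-03  1.68289378e+00] [[-0.01, -1.0, -0.0], [-0.99, 0.01, -0.1], [0.1, 0.0, -0.99]]
{'time': 0.1, 'joint_positions': array([-1.41809052e+00,  8.78717681e-02,  1.37208049e+00, -3.10495904e-05,
        1.68354981e+00, -1.03095465e-01]), 'qvel': array([-9.48858019e-04, -1.60165593e-03, -5.18474187e-03,  5.74587916e-05,
        6.85304208e-04,  4.49451325e-04]), 'joint_torque': array([ 2.46904041e-03, -3.41252053e+01, -3.03299689e+01,  7.20861135e-02,
        3.04131838e-02, -9.79441893e-05]), 'tool_pos': array([ 0.13907656, -0.53163734,  0.20443777]), 'ee_rot': array([-3.13969021e+00, -1.65807725e-04,  2.55797654e-01]), 'wrist_force': array([-0.11357449, -0.25104351,  0.23502927]), 'wrist_torque': array([0.00171015, 0.01074819, 0.02301919]), 'width': 0.0938075585980707}
```

View pics/scene0.png

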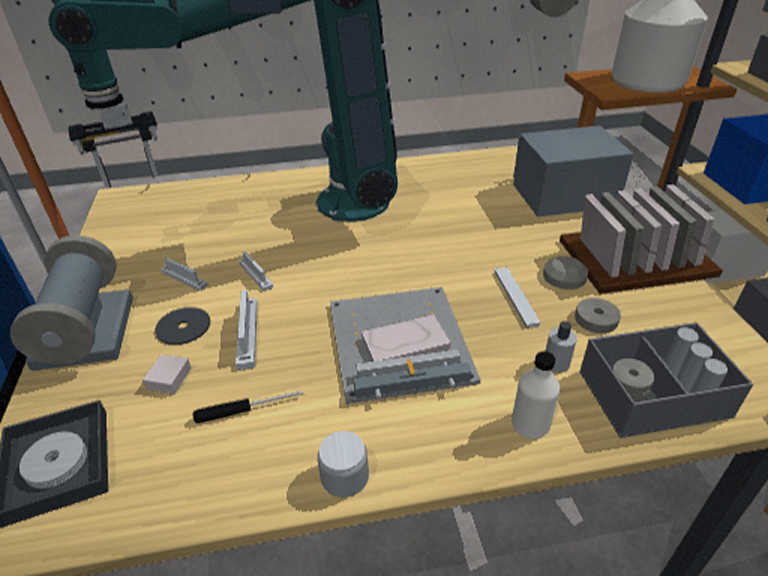

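View pics/top0.png

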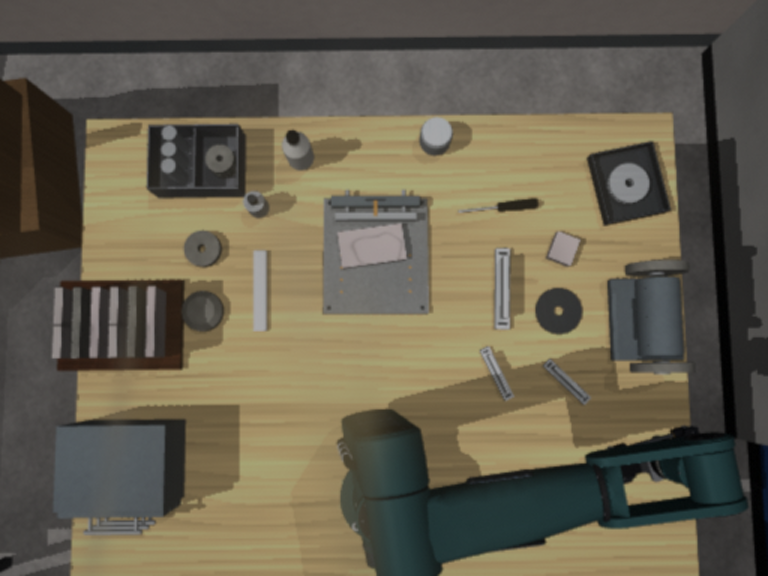

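Scene: the possible rails in the top view (768-px scale) are the large ribbed rail at (503,288), two small ribbed ones at (496,373) and (567,381), and the flat bar without a rib at (261,290). I choose the largest, at (503,288). The jig is at about (376,255), with the tile at (372,245). I'll check the choice in a crop and measure.

Run:
```python
from h import *
z=np.load('top0.npz');im,D=z['im'],z['D'];P=cloud('top',D)
save('crop1.png',im,(205,120,365,220),5)
def rect(m,name):
    m=m.astype(np.uint8);n,l,s,c=cv2.connectedComponentsWithStats(m)
    i=1+np.argmax(s[1:,4]);q=P[l==i][:,:2].astype(np.float32)
    r=cv2.minAreaRect(q*1000);print(name,s[i,4],np.round(r[0],1),np.round(r[1],1),round(r[2],2),'mean z',P[l==i][:,2].mean().round(4),'px',c[i].round(1))
    return l==i
X,Y,Z=P[...,0],P[...,1],P[...,2]
v,u=np.mgrid[:384,:512]
rr=(u>322)&(u<350)&(v>155)&(v<228)
print('hist rail',np.histogram(Z[rr],np.arange(-.01,.08,.005)))
rect(rr&(Z>.05),'rib');rect(rr&(Z>.01),'base')
jj=(u>205)&(u<295)&(v>125)&(v<215)
print('hist jig',np.histogram(Z[jj],np.arange(-.01,.06,.004)))
rect(jj&(Z>.006),'jig');rect(jj&(Z>.024)&(v>148),'tile');rect(jj&(Z>.024)&(v<149),'fence/house')
hsv=cv2.cvtColor(im,cv2.COLOR_RGB2HSV)
for p in [(240,165),(255,163),(218,200),(250,145),(250,136),(250,137),(335,192)]: print(p,hsv[p[1],p[0]],im[p[1],p[0]],P[p[1],p[0]].round(4))
```

```text
hist rail (array([327, 631, 343,  85, 127, 138,  40,  20,  17,   6,   8,  15,  20,
        33,  58,  28,   1]), array([-0.01 , -0.005,  0.   ,  0.005,  0.01 ,  0.015,  0.02 ,  0.025,
        0.03 ,  0.035,  0.04 ,  0.045,  0.05 ,  0.055,  0.06 ,  0.065,
        0.07 ,  0.075]))
rib 142 [ 406.8 -186.5] [113.  386.5] 39.62 mean z 0.0837 px [336.7 191.3]
base 515 [ 410.8 -206. ] [159.4 411.9] 43.44 mean z 0.047 px [334.6 192.6]
hist jig (array([ 285,  797,  941,  783, 1268, 1258,  523,  148,  193,  387,  460,
        378,  279,  115,   25,    2,    0]), array([-0.01 , -0.006, -0.002,  0.002,  0.006,  0.01 ,  0.014,  0.018,
        0.022,  0.026,  0.03 ,  0.034,  0.038,  0.042,  0.046,  0.05 ,
        0.054,  0.058]))
jig 5020 [536.9  13.2] [269.8 418.3] 88.11 mean z 0.0271 px [250.1 169.2]
tile 1003 [490.6   5.6] [326.  160.9] 7.84 mean z 0.0355 px [247.6 163.7]
fence/house 761 [556.   52.5] [214.4 418.8] 76.19 mean z 0.04 px [249.9 138. ]
(240, 165) [  3  17 161] [161 151 150] [0.6021 0.0512 0.0282]
(255, 163) [  0  17 163] [163 152 152] [ 0.6085 -0.0042  0.0301]
(218, 200) [ 20  13 117] [117 115 111] [0.4749 0.134  0.0132]
(250, 145) [ 30   2 126] [126 126 125] [0.6744 0.0135 0.0385]
(250, 136) [ 17 141 148] [148 113  66] [0.707  0.0131 0.0434]
(250, 137) [ 17 145 146] [146 111  63] [0.704  0.0131 0.04  ]
(335, 192) [  0   0 119] [119 119 119] [ 0.4957 -0.2918  0.0497]
```

View pics/crop1.png

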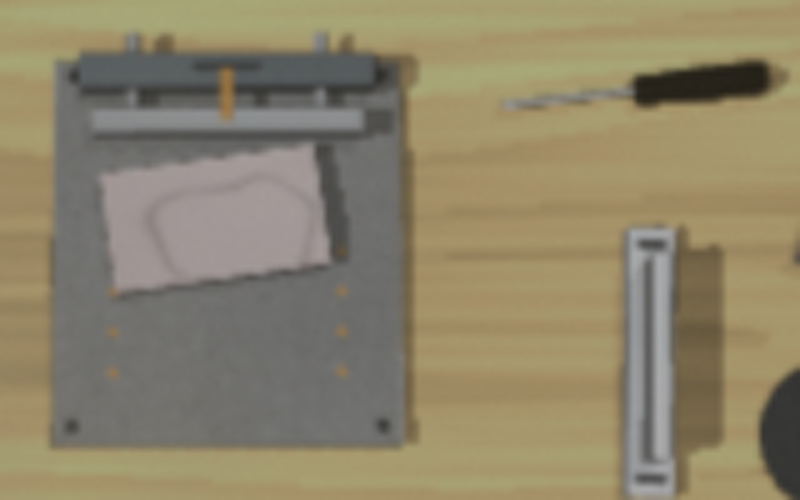

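The crop shows the rib and base of the rail at (651,360) and its lines are clear, so the choice holds. The tile is pinkish, turned about 8°, and its free edge runs from (115,293) to (330,265).

```bash
cat >> h.py <<'E'
def big(m,seed=None):
    n,l,s,c=cv2.connectedComponentsWithStats(m.astype(np.uint8));i=1+np.argmax(s[1:,4]);return (l==i).astype(np.uint8)
def rectw(n,m,z):
    c=max(cv2.findContours(m,0,cv2.CHAIN_APPROX_NONE)[0],key=len)[:,0]
    w=ray(n,c,z)[:,:2];r=cv2.minAreaRect((w*1000).astype(np.float32));return r,w
def edgefit(w,axis,sel):
    q=w[sel].astype(np.float32);vx,vy,x,y=cv2.fitLine(q,cv2.DIST_HUBER,0,.01,.01).ravel();return np.array([x,y]),np.array([vx,vy])
E
python3 - <<'E'
from h import *
z=np.load('top0.npz');im=z['im'];hsv=cv2.cvtColor(im,cv2.COLOR_RGB2HSV).astype(int);I=im.astype(int)
v,u=np.mgrid[:384,:512];S=hsv[...,1]
rr=(u>322)&(u<350)&(v>155)&(v<228)
m=big(rr&(S<45));r,w=rectw('top',m,.018);print('rail',m.sum(),np.round(r[0],1),np.round(r[1],1),r[2])
m=big((u>205)&(u<295)&(v>147)&(v<190)&(I[...,0]-I[...,1]>5)&(I[...,0]-I[...,2]<40)&(I[...,0]>130))
r,w=rectw('top',m,.032);print('tile',m.sum(),np.round(r[0],1),np.round(r[1],1),r[2])
m=big((u>205)&(u<295)&(v>125)&(v<215)&(S<45));m=cv2.morphologyEx(m,cv2.MORPH_CLOSE,np.ones((15,15)))
r,w=rectw('top',m,.012)
x0=w[:,0].min()
lo=w[:,0]<x0+.006
print('jig near edge',edgefit(w,0,lo&(abs(w[:,1]-.01)<.11)))
mid=(w[:,0]>x0+.02)&(w[:,0]<x0+.2)
for s in(1,-1): print('side',edgefit(w,0,mid&(s*(w[:,1]-.01)>.1)))
b=((u>205)&(u<295)&(v>165)&(v<205)&(S>60)&(I[...,0]-I[...,2]>25)).astype(np.uint8)
n,l,s,c=cv2.connectedComponentsWithStats(b)
for i in range(1,n):
    if s[i,4]<12: print('dot',c[i].round(1),ray('top',c[i],.012)[0].round(4))
# fence face top edge, light grey band
f=big((u>220)&(u<282)&(v>138)&(v<150)&(I[...,1]>115)&(S<30));r,w=rectw('top',f,.0415);print('fence',f.sum(),np.round(r[0],1),np.round(r[1],1),r[2])
E
```

```text
rail 544 [ 499.6 -295.7] [ 33.3 200.3] 88.34344482421875
tile 1029 [607.4  24.6] [ 88.8 160.5] 7.275671005249023
jig near edge (array([0.4439329, 0.0106898], dtype=float32), array([0.01160019, 0.9999327 ], dtype=float32))
side (array([0.5466574 , 0.14125322], dtype=float32), array([ 0.99999624, -0.00274777], dtype=float32))
side (array([ 0.55791044, -0.11226379], dtype=float32), array([0.9999706 , 0.00766453], dtype=float32))
dot [273. 170.] [ 0.5845 -0.0708  0.012 ]
dot [272.7 177.7] [ 0.5558 -0.0691  0.012 ]
dot [227. 178.] [0.5565 0.1004 0.012 ]
dot [272.7 185.7] [ 0.5259 -0.0686  0.012 ]
dot [227.5 186. ] [0.5266 0.0987 0.012 ]
dot [272.7 193.7] [ 0.4961 -0.0681  0.012 ]
dot [227.3 194.3] [0.4956 0.0995 0.012 ]
fence 218 [685.   13.4] [198.5  22.4] 89.30007934570312
```

Call:
servo_tool --series "-1 1 -0.3 0 0.01; -1 4 -1.3 0 0.03; -1 7.5 -2.5 0 0.06; -1 11 -3.7 0 0.09; -1 14.5 -4.9 0 0.11; -1 18 -6 1 0.14; -1 21.5 -7.2 2 0.16; -1 25 -8.4 3 0.19; -1 28.5 -9.6 4 0.21; -1 32 -10.8 5 0.24; -1 35 -11.8 6 0.26; -1 38 -12.8 7.2 0.28; -1 40 -13.4 8 0.286; -1 40.9 -13.7 8.4 0.286; -1 40.9 -13.7 8.4 0.286; -1 40.9 -13.7 8.4 0.286"

```text
time: 1.43
tool_pos: [0.4996, -0.2963, 0.1211]
ee_rot: [3.141, 0.001, -0.03]
wrist_force: [-0.6, -0.4, -0.3]
width: 0.0941
```

Run:
```python
from h import *
im,D=snapshot('scene');o=robot.get_obs();print(o['time'],o['tool_pos'],o['ee_rot'],o['joint_positions'].round(3),o['wrist_force'].round(2))
save('scene1.png',im,(100,120,230,250),4.5)
z=np.load('scene0.npz')['im']
```

```text
1.4833 [ 0.4994739  -0.29694659  0.12181495] [ 3.14077900e+00  3.83863654e-04 -3.08619994e-02] [-6.330e-01  1.860e-01  1.426e+00 -1.000e-03  1.529e+00  9.680e-01] [ 0.04 -0.36 -0.08]
```

View pics/scene1.png

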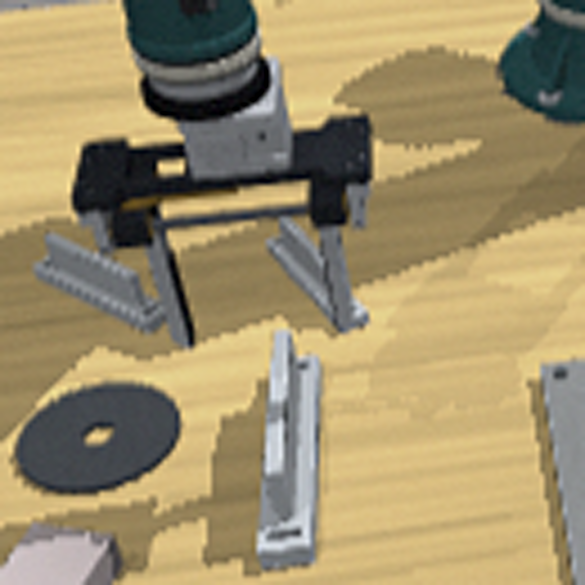

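The rail stands midway between the open fingers, in crop pixels at (282,335) to (285,560), with nothing near the fingertips. I'll go down and grip.

Call:
servo_tool --series "-1 0 0 2 0; -1 0 0 4.5 0; -1 0 0 7 0; -1 0 0 8.6 0; -1 0 0 9.3 0; -1 0 0 9.3 0; 0 0 0 9.3 0; 1 0 0 9.3 0; 1 0 0 9.3 0; 1 0 0 9.3 0; 1 0 0 9.3 0; 1 0 0 9.3 0; 1 0 0 9.3 0; 1 0 0 9.3 0; 1 0 0 9.3 0; 1 0 0 9.3 0"

```text
time: 2.82
tool_pos: [0.5002, -0.2961, 0.0284]
ee_rot: [3.142, 0.0, -0.03]
wrist_force: [-0.1, -0.8, -0.4]
width: 0.0306
```

Call:
servo_tool --series "1 0 0 0 0; 1 0 0 0 0; 1 0 0 0 0; 1 0 0 0 0; 1 0 0 0 0; 1 0 0 0 0"

```text
time: 3.32
tool_pos: [0.5002, -0.2966, 0.0285]
ee_rot: [3.141, -0.0, -0.03]
wrist_force: [0.7, -1.9, 0.8]
width: 0.0118
```

Call:
servo_tool --series "1 0 0 -1 0; 1 0 0 -3 0; 1 0 0 -5.5 0; 1 0 -0.5 -7.5 -0.03; 1 0 -2 -8 -0.12; 1 0.2 -4 -8 -0.23; 1 0.4 -6 -8 -0.34; 1 0.6 -8.5 -8 -0.46; 1 0.8 -11 -8 -0.58; 1 1 -13.5 -8 -0.7; 1 1.2 -16 -8 -0.82; 1 1.4 -18.5 -8 -0.94; 1 1.6 -21 -8 -1.06; 1 1.8 -23.5 -8 -1.18; 1 2 -25.5 -8 -1.3; 1 2.2 -27.5 -8 -1.42; 1 2.4 -29 -8 -1.54; 1 2.6 -30.3 -8 -1.64; 1 2.7 -31 -8 -1.7; 1 2.7 -31.3 -8 -1.728"

```text
time: 4.98
tool_pos: [0.5355, 0.0178, 0.1077]
ee_rot: [-3.139, -0.002, 1.702]
wrist_force: [0.3, -0.2, -5.3]
width: 0.0118
```

Call:
servo_tool --series "1 0 0 0 0; 1 0 0 0 0; 1 0 0 0 0"

```text
time: 5.23
tool_pos: [0.5362, 0.0155, 0.1082]
ee_rot: [-3.141, 0.0, 1.696]
wrist_force: [-0.6, -0.4, -5.1]
width: 0.0119
```

Run:
```python
from h import *
o=robot.get_obs();print(o['time'],o['tool_pos'],o['ee_rot'],o['joint_positions'].round(3),o['wrist_force'].round(2),o['wrist_torque'].round(3),o['width'])
im,D=snapshot('scene');np.savez('scene2.npz',im=im,D=D)
save('scene2.png',im,(190,130,340,280),4)
```

```text
5.2333 [0.53621948 0.0154681  0.10820658] [-3.14062874e+00  9.89367450e-05  1.69631702e+00] [-0.077  0.098  1.554 -0.     1.491 -0.202] [-0.56 -0.36 -5.13] [-0.028 -0.1    0.023] 0.011908825564178209
```

View pics/scene2.png

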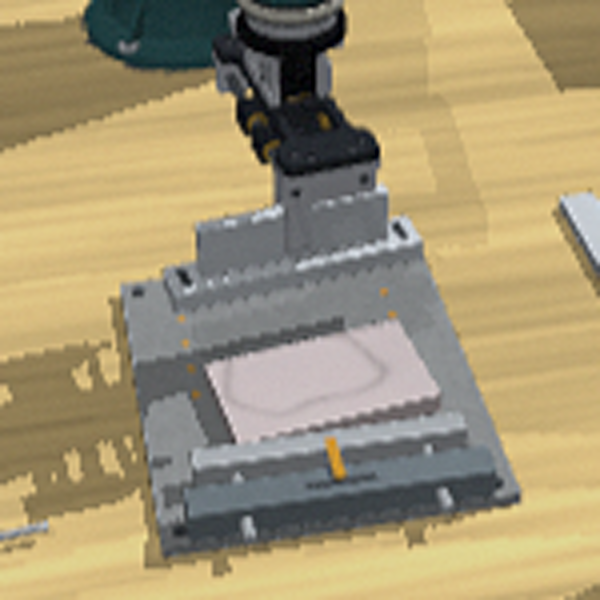

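Run:
```python
from h import *
im=np.load('scene2.npz')['im'];I=im.astype(int);v,u=np.mgrid[:384,:512]
m=big((u>230)&(u<305)&(v>205)&(v<245)&(I[...,0]-I[...,1]>5)&(I[...,0]-I[...,2]<40)&(I[...,0]>150))
r,w=rectw('scene',m,.032);print('tile scene cam',m.sum(),np.round(r[0],1),np.round(r[1],1),r[2])
b=lambda x,y:(190+(x+.5)/4-.5,130+(y+.5)/4-.5)
bot=ray('scene',[b(193,310),b(425,252)],.080);print('rail bottom front corners',bot.round(4),bot.mean(0),np.linalg.norm(bot[1]-bot[0]))
rib=ray('scene',[b(195,225),b(387,188)],.144);print('rib top ends',rib.round(4),rib.mean(0),np.linalg.norm(rib[1]-rib[0]))
fc=ray('scene',[b(192,455),b(466,418)],.0415);print('fence face top ends',fc.round(4),fc.mean(0))
jc=ray('scene',[b(122,285),b(413,217)],.012);print('board near corners',jc.round(4))
```

```text
tile scene cam 1091 [608.6  21.9] [ 91.7 159.1] 7.361449718475342
rail bottom front corners [[ 0.5638 -0.0673  0.08  ]
 [ 0.5333  0.1216  0.08  ]] [0.54857639 0.02716263 0.08      ] 0.19138388216212485
rib top ends [[ 0.5428 -0.0593  0.144 ]
 [ 0.5284  0.0902  0.144 ]] [0.53559024 0.01542696 0.144     ] 0.1502353751619969
fence face top ends [[ 0.675  -0.0866  0.0415]
 [ 0.6792  0.1144  0.0415]] [0.67710542 0.01391788 0.0415    ]
board near corners [[ 0.4424 -0.1131  0.012 ]
 [ 0.4035  0.1493  0.012 ]]
```

The tile, seen by both cameras, is at about (0.608, 0.0233) with a yaw of 7.3°. The rail's rib centre agrees with the TCP within 1 mm. I'll lower the rail behind the tile.

Call:
servo_tool --series "1 0 0 1 0; 1 -0.05 0.1 2.5 0; 1 -0.14 0.23 4 0; 1 -0.14 0.23 5.2 0; 1 -0.14 0.23 6 0; 1 -0.14 0.23 6.4 0; 1 -0.14 0.23 6.5 0; 1 -0.14 0.23 6.6 0; 1 -0.14 0.23 6.7 0; 1 -0.14 0.23 6.75 0; 1 -0.14 0.23 6.75 0; 1 -0.14 0.23 6.75 0"

```text
time: 6.28
tool_pos: [0.5394, 0.0148, 0.0415]
ee_rot: [3.141, 0.0, 1.698]
wrist_force: [-0.2, 0.3, -4.6]
width: 0.0117
```

Call:
servo_tool --series "1 0 0 0.05 0; 1 0 0 0.1 0; 1 0 0 0.12 0; 1 0 0 0.12 0; 1 0 0 0.12 0; 1 0 0 0.12 0"

```text
time: 6.78
tool_pos: [0.5394, 0.0148, 0.0405]
ee_rot: [3.141, 0.0, 1.698]
wrist_force: [-1.1, 0.8, 0.2]
width: 0.0119
```

Run:
```python
from h import *
a,D=snapshot('scene');b,_=snapshot('top');np.savez('s3.npz',a=a,b=b)
A=cv2.resize(a[175:275,215:315],None,fx=4,fy=4,interpolation=2);B=cv2.resize(b[125:225,200:300],None,fx=4,fy=4,interpolation=2)
cv2.imwrite('pics/s3.png',np.hstack([A,B])[...,::-1])
```

```text
(no output)
```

View pics/s3.png

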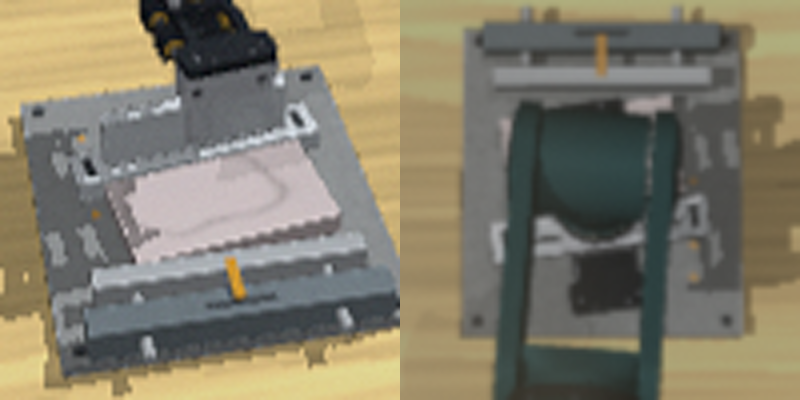

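The rail lies behind the tile and parallel to it. In the left view its base ends are at about (92,178) and (318,128), and the tile's free edge is just in front of it. I'll check the centring with numbers.

```bash
python3 - <<'E'
from h import *
z=np.load('s3.npz');im=z['a'];I=im.astype(int);v,u=np.mgrid[:384,:512]
m=big((u>230)&(u<305)&(v>205)&(v<245)&(I[...,0]-I[...,1]>5)&(I[...,0]-I[...,2]<40)&(I[...,0]>150))
r,w=rectw('scene',m,.032);print('tile',np.round(r[0],1),np.round(r[1],1),r[2])
for nm,c,off,zz in(('a',[(92,183),(318,130)],(215,175),.030),('a',[(85,182),(318,140)],(215,175),.012)):
    p=ray('scene',[((x+.5)/4-.5+off[0],(y+.5)/4-.5+off[1]) for x,y in c],zz);print(zz,p.round(4),np.linalg.norm(p[1]-p[0]))
p=ray('top',[((x-400+.5)/4-.5+200,(y+.5)/4-.5+125) for x,y in[(494,224),(702,194),(498,262),(706,232)]],.030);print('top',p.round(4),p.mean(0))
E
cat > crop.py <<'E'
from h import *
im=np.load('s3.npz')['a'];save('c4.png',im,(225,190,305,240),9)
E
python3 crop.py
```

```text
tile [608.8  21.9] [ 91.4 159.1] 7.361338138580322
0.03 [[ 0.5682 -0.0713  0.03  ]
 [ 0.5443  0.1152  0.03  ]] 0.18805850061269008
0.012 [[ 0.5468 -0.0747  0.012 ]
 [ 0.5365  0.1181  0.012 ]] 0.19305857755222317
top [[ 0.5445  0.1136  0.03  ]
 [ 0.57   -0.0776  0.03  ]
 [ 0.5094  0.1101  0.03  ]
 [ 0.5348 -0.0807  0.03  ]] [0.53968245 0.01630955 0.03      ]
```

View pics/c4.png

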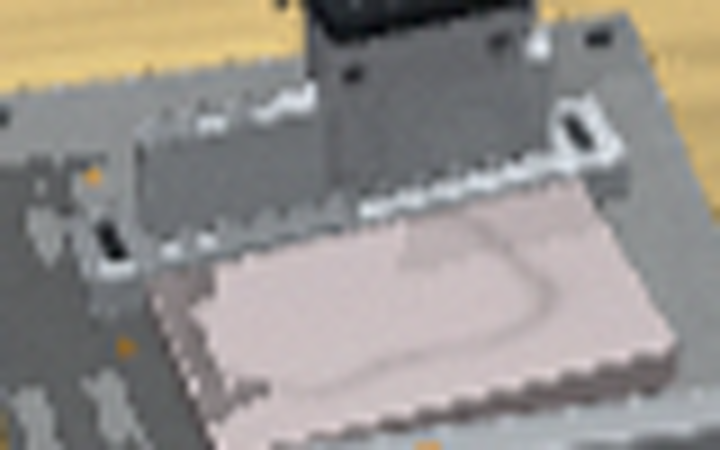

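Call:
servo_tool --series "1 0.04 0 0 0; 1 0.08 0.1 0 0; 1 0.08 0.2 0 0; 1 0.08 0.3 0 0; 1 0.08 0.4 0 0; 1 0.08 0.5 0 0; 1 0.08 0.6 0 0; 1 0.08 0.7 0 0; 1 0.08 0.8 0 0; 1 0.08 0.8 0 0"

```text
time: 7.72
tool_pos: [0.5452, 0.0164, 0.0405]
ee_rot: [-3.137, 0.0, 1.698]
wrist_force: [-7.5, -1.4, 8.9]
width: 0.0118
```

Call:
servo_tool --series "1 0 0 -0.03 0; 1 0 0.1 -0.05 0; 1 0 0.2 -0.05 0; 1 0 0.3 -0.05 0; 1 0 0.4 -0.05 0; 1 0 0.5 -0.05 0; 1 0 0.5 -0.05 0; 1 0 0.5 -0.05 0"

```text
time: 8.38
tool_pos: [0.5482, 0.0169, 0.0406]
ee_rot: [-3.133, -0.0, 1.698]
wrist_force: [-11.4, -1.5, 9.6]
width: 0.0114
```

Run:
```python
from h import *
o=robot.get_obs();print(o['time'],o['tool_pos'],o['ee_rot'],o['wrist_force'].round(2),o['wrist_torque'].round(3))
im,D=snapshot('scene');np.savez('s4.npz',a=im);I=im.astype(int);v,u=np.mgrid[:384,:512]
m=big((u>230)&(u<310)&(v>205)&(v<250)&(I[...,0]-I[...,1]>5)&(I[...,0]-I[...,2]<40)&(I[...,0]>150))
r,w=rectw('scene',m,.032);print('tile',np.round(r[0],1),np.round(r[1],1),r[2])
save('c5.png',im,(225,190,305,250),9)
```

```text
8.3833 [0.54821271 0.0169053  0.04058532] [-3.13290127e+00 -7.46202000e-05  1.69786313e+00] [-11.38  -1.55   9.63] [-0.321  2.249 -0.031]
tile [611.8  22.6] [ 90.9 158.7] 7.3279547691345215
```

View pics/c5.png

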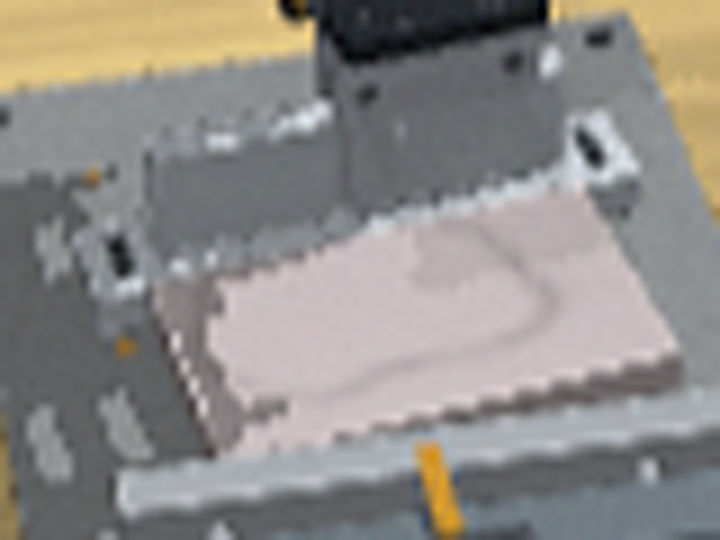

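Contact is flush, the tile has moved 3 mm at an unchanged angle, and the overhangs at (108→158) and (585→635) are equal. Next I'll turn the tile square about its own centre while pushing it, and ease the downward force.

Call:
servo_tool --series "1 0 0 -0.04 0; 1 0 0 -0.08 0; 1 0.04 0.1 -0.1 0.01; 1 0.09 0.2 -0.1 0.02; 1 0.13 0.31 -0.1 0.029; 1 0.17 0.41 -0.1 0.039; 1 0.22 0.51 -0.1 0.049; 1 0.26 0.62 -0.1 0.058; 1 0.3 0.72 -0.1 0.068; 1 0.35 0.82 -0.1 0.078; 1 0.39 0.93 -0.1 0.087; 1 0.44 1.03 -0.1 0.097; 1 0.48 1.13 -0.1 0.107; 1 0.52 1.23 -0.1 0.117; 1 0.57 1.34 -0.1 0.126; 1 0.61 1.44 -0.1 0.136; 1 0.61 1.44 -0.1 0.136"

```text
time: 9.85
tool_pos: [0.5628, 0.0251, 0.0405]
ee_rot: [-3.135, 0.0, 1.562]
wrist_force: [-6.6, -1.0, 5.5]
width: 0.0121
```

```bash
cat > look.py <<'E'
from h import *
import sys
o=robot.get_obs();print(o['time'],o['tool_pos'].round(4),o['ee_rot'].round(4),o['wrist_force'].round(2),o['wrist_torque'].round(3))
im,D=snapshot('scene');np.savez('s5.npz',a=im);I=im.astype(int);v,u=np.mgrid[:384,:512]
m=big((u>230)&(u<310)&(v>200)&(v<250)&(I[...,0]-I[...,1]>5)&(I[...,0]-I[...,2]<40)&(I[...,0]>150))
r,w=rectw('scene',m,.032);print('tile',np.round(r[0],1),np.round(r[1],1),r[2])
save(sys.argv[1],im,(225,195,315,262),8)
E
python3 look.py c6.png
```

```text
9.85 [0.5628 0.0251 0.0405] [-3.1350e+00  5.0000e-04  1.5621e+00] [-6.56 -1.04  5.46] [-0.202  1.375  0.179]
tile [621.4  28.9] [145.7  80.9] 88.92716217041016
```

View pics/c6.png

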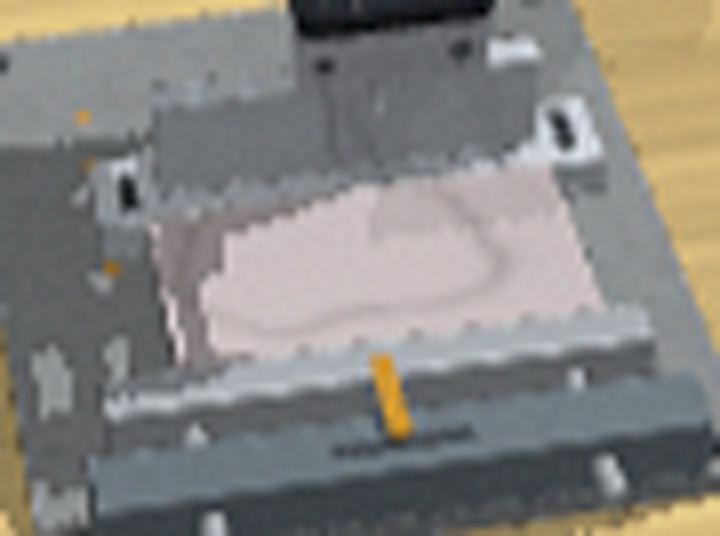

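The tile is now nearly square, its front edge from (185,362) to (605,305) runs along the fence, and the rail is flush behind it. I'll measure the fence angle from both cameras, then press.

Run:
```python
from h import *
im=np.load('s5.npz')['a'];g=im.astype(int);S=cv2.cvtColor(im,cv2.COLOR_RGB2HSV)[...,1]
def line(n,img,p,q,z,dark):  # subpixel: strongest vertical gradient near the hand-picked line p-q
    G=cv2.Sobel(cv2.GaussianBlur(cv2.cvtColor(img,cv2.COLOR_RGB2GRAY),(0,0),.7).astype(float),cv2.CV_64F,0,1)*dark;P=[]
    for x in np.arange(int(p[0])+4,int(q[0])-3):
        y=p[1]+(q[1]-p[1])*(x-p[0])/(q[0]-p[0]);r=np.arange(int(y)-2,int(y)+4);k=r[np.argmax(G[r,x])]
        a,b,c=G[k-1:k+2,x];d=(a-c)/(2*(a-2*b+c)) if abs(a-2*b+c)>1e-6 else 0
        P.append((x,k+np.clip(d,-1,1)))
    w=ray(n,P,z)[:,:2];vx,vy,x0,y0=cv2.fitLine(w.astype(np.float32),cv2.DIST_HUBER,0,.01,.01).ravel()
    if vy<0:vx,vy=-vx,-vy
    return 'yaw %.4f  x at y=.015: %.4f'%(-np.arctan2(vx,vy), x0+(0.015-y0)*vx/vy)
c=lambda x,y:(225+(x+.5)/8-.5,195+(y+.5)/8-.5)
print('fence +x top edge (scene)',line('scene',im,c(110,415),c(655,345),.0415,-1))
print('housing +x top edge',line('scene',im,c(95,512),c(712,430),.040,-1))
t=np.load('top0.npz')['im'];k=lambda x,y:(205+(x+.5)/5-.5,120+(y+.5)/5-.5)
print('top: fence -x edge',line('top',t,k(90,134),k(365,134),.0415,-1))
print('top: fence +x edge',line('top',t,k(90,110),k(365,108),.0415,1))
print('top: board near',line('top',t,k(50,447),k(402,446),.012,1))
print('top: housing -x',line('top',t,k(80,92),k(385,90),.04,1))
```

```text
fence +x top edge (scene) yaw -0.0092  x at y=.015: 0.6894
housing +x top edge yaw -0.0105  x at y=.015: 0.7314
top: fence -x edge yaw -0.0091  x at y=.015: 0.6727
top: fence +x edge yaw -0.0133  x at y=.015: 0.6884
top: board near yaw -0.0132  x at y=.015: 0.4389
top: housing -x yaw 0.0006  x at y=.015: 0.6963
```

Call:
servo_tool --series "1 0 0.1 -0.03 0; 1 0 0.2 -0.05 0; 1 0 0.3 -0.05 0; 1 0 0.4 -0.05 0; 1 0 0.5 -0.05 0; 1 0 0.6 -0.05 0; 1 0 0.7 -0.05 0; 1 0 0.8 -0.05 0; 1 0 0.8 -0.05 0; 1 0 0.8 -0.05 0"

```text
time: 10.73
tool_pos: [0.5666, 0.0253, 0.0407]
ee_rot: [-3.125, -0.0, 1.562]
wrist_force: [-16.4, -0.6, 10.5]
width: 0.0116
```

Call:
servo_tool --series "1 0 0 -0.04 0; 1 0 0 -0.08 0; 1 0 0.1 -0.1 0; 1 0 0.2 -0.1 0; 1 0 0.3 -0.1 0; 1 0 0.4 -0.1 0; 1 0 0.5 -0.1 0; 1 0 0.5 -0.1 0; 1 0 0.5 -0.1 0"

```text
time: 11.48
tool_pos: [0.5691, 0.0253, 0.0408]
ee_rot: [-3.119, 0.0, 1.562]
wrist_force: [-20.2, -1.1, 11.0]
width: 0.012
```

```bash
cat > look2.py <<'E'
from h import *
import sys
o=robot.get_obs();print(o['time'],o['tool_pos'].round(4),o['ee_rot'].round(4),o['wrist_force'].round(2),o['wrist_torque'].round(3))
a0=np.load('top0.npz')['im']; s0=np.load('scene0.npz')['im']
s,_=snapshot('scene');t,_=snapshot('top');np.savez('s6.npz',s=s,t=t)
# fence travel from shift of the brass pointer (top), z about .043
for n,im0,im,box in(('top',a0,t,(240,128,262,150)),('scene',s0,s,(262,232,288,258))):
    c=[]
    for i in(im0,im):
        h=cv2.cvtColor(i,cv2.COLOR_RGB2HSV);x0,y0,x1,y1=box
        m=((h[...,1]>125)&(h[...,0]<25)&(h[...,2]>90)).astype(float);q=np.zeros_like(m);q[y0:y1,x0:x1]=1
        v,u=np.nonzero(m*q);w=ray(n,np.c_[u,v],.043);c.append((len(u),w.mean(0)[:2].round(4),w[:,0].max().round(4)))
    print(n,c,'travel mm',(c[1][1][0]-c[0][1][0])*1000)
if len(sys.argv)>1: save(sys.argv[1],s,(225,195,315,262),8)
E
python3 look2.py
```

```text
11.4833 [0.5691 0.0253 0.0408] [-3.1195  0.      1.5622] [-20.25  -1.11  10.98] [-0.19   4.047  0.051]
top [(9, array([0.6996, 0.0132]), np.float64(0.7146)), (9, array([0.7058, 0.0139]), np.float64(0.7183))] travel mm 6.199999999999983
scene [(26, array([0.7016, 0.0119]), np.float64(0.7188)), (28, array([0.7058, 0.0119]), np.float64(0.723))] travel mm 4.1999999999999815
```

Call:
servo_tool --series "1 0 0 -0.03 0; 1 0 0 -0.06 0; 1 0 0 -0.09 0; 1 0 0 -0.12 0; 1 0 0 -0.12 0; 1 0 0 -0.12 0"

```text
time: 12.08
tool_pos: [0.5691, 0.0254, 0.0409]
ee_rot: [-3.119, -0.0, 1.562]
wrist_force: [-18.4, -0.9, 6.3]
width: 0.0114
```

```bash
cat >> look2.py <<'E'
def prof(n,i,p,q,z):  # fence +x top edge: mean x of the light-to-dark gradient along the hand-picked line
    g=cv2.GaussianBlur(cv2.cvtColor(i,cv2.COLOR_RGB2GRAY),(0,0),.7).astype(float);X=np.arange(-.01,.022,.0005);r=[]
    for f in np.r_[.08:.42:18j,.58:.92:18j]:
        b=np.array(p)+f*(np.array(q)-p);w=np.c_[b[0]+X,np.full(len(X),b[1]),np.full(len(X),z)]
        uv=proj(n,w).astype(np.float32);r.append(cv2.remap(g.astype(np.float32),uv[:,:1],uv[:,1:],1).ravel())
    r=np.array(r);return r.mean(0)
for n,i0,i1 in(('scene',s0,s),('top',a0,t)):
    A=prof(n,i0,(.6884+.001,.113),(.6884-.001,-.085),.0415);B=prof(n,i1,(.6894,.113),(.6874,-.085),.0415)
    X=np.arange(-.01,.022,.0005)
    for k,P in(('rest',A),('now',B)):
        print(n,k,'drop at mm',X[np.argmin(np.gradient(P))]*1000,' rise', X[np.argmax(np.gradient(P))]*1000)
E
python3 look2.py
```

```text
12.0833 [0.5691 0.0254 0.0409] [-3.1193 -0.      1.5622] [-18.4   -0.88   6.25] [-0.129  3.698 -0.016]
top [(9, array([0.6996, 0.0132]), np.float64(0.7146)), (9, array([0.7058, 0.0139]), np.float64(0.7183))] travel mm 6.199999999999983
scene [(26, array([0.7016, 0.0119]), np.float64(0.7188)), (28, array([0.7058, 0.0119]), np.float64(0.723))] travel mm 4.1999999999999815
scene rest drop at mm 1.0000000000000095  rise 18.00000000000002
scene now drop at mm 7.000000000000015  rise 18.00000000000002
top rest drop at mm -2.4999999999999933  rise 17.50000000000002
top now drop at mm 10.500000000000018  rise 17.50000000000002
```

Run:
```python
from h import *
z=np.load('s6.npz');s=z['s'];s0=np.load('scene0.npz')['im'];t=z['t'];t0=np.load('top0.npz')['im']
c=lambda i,b,f:cv2.resize(i[b[1]:b[3],b[0]:b[2]],None,fx=f,fy=f,interpolation=cv2.INTER_CUBIC)
A=np.vstack([c(s0,(258,228,293,258),10),c(s,(258,228,293,258),10)])
B=c(s,(225,195,315,262),4.5);B=np.vstack([B,c(t,(215,125,290,163),4.8)[:,:B.shape[1]]])
B=cv2.copyMakeBorder(B[:600],0,max(0,600-len(B)),0,0,0)
cv2.imwrite('pics/c7.png',np.hstack([A,B])[...,::-1])
```

```text
Traceback (most recent call last):
ValueError: all the input array dimensions except for the concatenation axis must match exactly, but along dimension 1, the array at index 0 has size 405 and the array at index 1 has size 360
```

```bash
cat > v.py <<'E'
from h import *
import sys
z=np.load('s6.npz');s=z['s'];s0=np.load('scene0.npz')['im'];t=z['t']
c=lambda i,b,w,h:cv2.resize(i[b[1]:b[3],b[0]:b[2]],(w,h),interpolation=cv2.INTER_CUBIC)
A=np.vstack([c(s0,(258,228,293,258),350,300),c(s,(258,228,293,258),350,300)])
B=np.vstack([c(s,(225,195,315,262),430,320),c(t,(213,125,290,175),430,280)])
cv2.imwrite('pics/'+sys.argv[1],np.hstack([A,B])[...,::-1])
E
python3 v.py c7.png
```

```text
(no output)
```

View pics/c7.png

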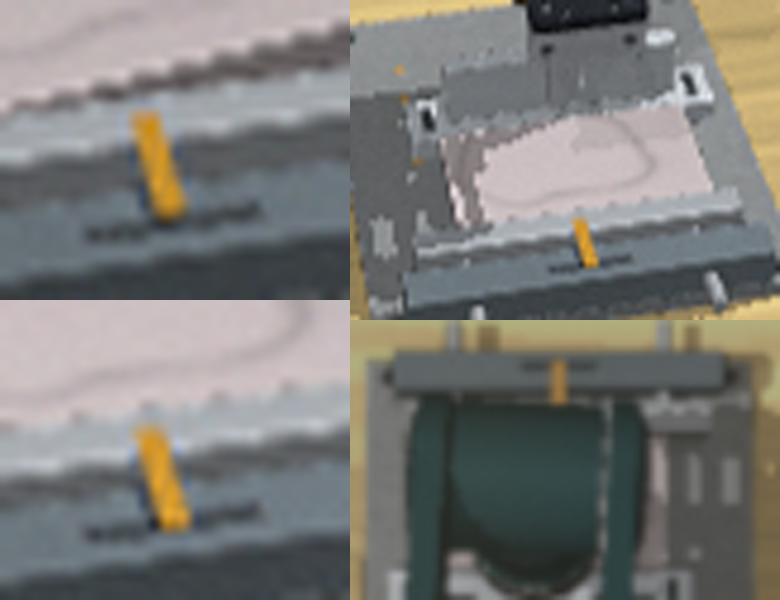

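The pointer tip has moved from just short of the band, at (168,213), onto it, at (173,527) in the lower left panel. The rail and tile are flush. I'll get a sub-pixel travel reading.

```bash
cat > trav.py <<'E'
from h import *
z=np.load('s6.npz')
def B(i): i=i.astype(float);return i[...,0]-i[...,2]
for n,i1,z0 in(('scene',z['s'],.043),('top',z['t'],.043)):
    i0=np.load(n+'0.npz')['im']
    xs=np.arange(.685,.74,.0005);ys=np.arange(-.003,.032,.0005)
    W=np.stack(np.meshgrid(xs,ys,indexing='ij')+[np.full((len(xs),len(ys)),z0)] if False else [*np.meshgrid(xs,ys,indexing='ij'),np.full((len(xs),len(ys)),z0)],-1).reshape(-1,3)
    uv=proj(n,W).astype(np.float32).reshape(len(xs),len(ys),2);out=[]
    for i in(i0,i1):
        g=cv2.remap(B(i).astype(np.float32),uv[...,0],uv[...,1],1);p=np.clip(g-5,0,None).sum(1)
        top=np.median(np.sort(p[:50])[-15:]);tip=xs[-1]
        k=np.where(p>top/2)[0];out.append((xs[k[0]],xs[k[-1]]))
    print(n,np.round(out,4).tolist(),'tip shift',round((out[1][1]-out[0][1])*1000,1),'tail shift',round((out[1][0]-out[0][0])*1000,1))
# fence +x top edge, scene, sub-pixel by half level
X=np.arange(-.012,.012,.00025);i0=np.load('scene0.npz')['im']
def edge(i):
    g=cv2.cvtColor(i,cv2.COLOR_RGB2GRAY).astype(np.float32);r=[]
    for y in np.r_[-.08:-.01:40j,.035:.1:40j]:
        x=.6884+.01*(y-.015)
        W=np.c_[x+.006+X,np.full(len(X),y),np.full(len(X),.0415)];uv=proj('scene',W).astype(np.float32)
        p=cv2.remap(g,uv[:,:1].copy(),uv[:,1:].copy(),1).ravel();gr=np.clip(-np.gradient(p),0,None);k=np.argmax(gr);a=slice(max(k-8,0),k+9)
        r.append((X[a]*gr[a]).sum()/gr[a].sum())
    return np.median(r)*1e3,np.mean(r)*1e3,np.std(r)*1e3
print('edge rest',np.round(edge(i0),2),'now',np.round(edge(z['s']),2))
E
python3 trav.py
```

```text
scene [[0.685, 0.7175], [0.686, 0.723]] tip shift 5.5 tail shift 1.0
top [[0.685, 0.7395], [0.6945, 0.7395]] tip shift 0.0 tail shift 9.5
edge rest [-6.09 -5.48  2.92] now [-0.06  0.08  1.58]
```

Call:
servo_tool --series "1 0 0.05 -0.02 0; 1 0 0.1 -0.04 0; 1 0 0.15 -0.05 0; 1 0 0.2 -0.05 0; 1 0 0.25 -0.05 0; 1 0 0.25 -0.05 0; 1 0 0.25 -0.05 0; 1 0 0.25 -0.05 0; 1 0 0.25 -0.05 0; 1 0 0.25 -0.05 0"

```text
time: 13.02
tool_pos: [0.5704, 0.0253, 0.0409]
ee_rot: [-3.116, 0.0, 1.562]
wrist_force: [-20.6, -1.2, 6.8]
width: 0.0118
```

```bash
python3 look2.py | head -3; python3 trav.py; python3 v.py c8.png
```

```text
13.0167 [0.5704 0.0253 0.0409] [-3.1163  0.      1.5622] [-20.6   -1.17   6.82] [-0.186  4.098 -0.067]
top [(9, array([0.6996, 0.0132]), np.float64(0.7146)), (10, array([0.7082, 0.0134]), np.float64(0.7221))] travel mm 8.600000000000051
scene [(26, array([0.7016, 0.0119]), np.float64(0.7188)), (30, array([0.7064, 0.0119]), np.float64(0.7255))] travel mm 4.8000000000000265
scene [[0.685, 0.7175], [0.687, 0.7245]] tip shift 7.0 tail shift 2.0
top [[0.685, 0.7395], [0.6975, 0.7395]] tip shift 0.0 tail shift 12.5
edge rest [-6.09 -5.48  2.92] now [0.99 1.31 1.48]
```

View pics/c8.png

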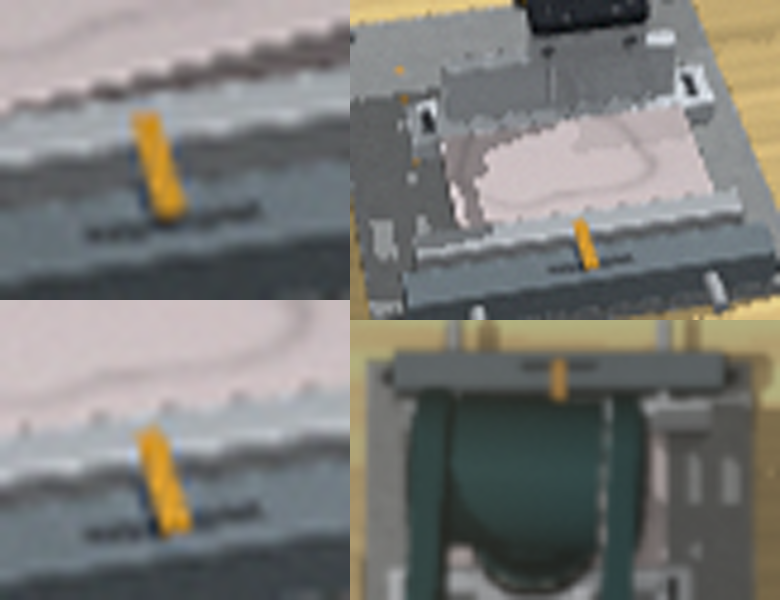

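Travel reads about 7.0 mm by both the edge and the tip, and the pointer tip at (175,530) is on the dark band. The tool leans 1.4° under load. Backing the command off slightly, inside the friction hysteresis, should let the rail sit flatter.

Call:
servo_tool --series "1 0 -0.05 0 0; 1 0 -0.1 0 0; 1 0 -0.15 0 0; 1 0 -0.2 0 0; 1 0 -0.25 0 0; 1 0 -0.3 0 0; 1 0 -0.35 0 0; 1 0 -0.4 0 0; 1 0 -0.4 0 0; 1 0 -0.4 0 0; 1 0 -0.4 0 0"

```text
time: 14.03
tool_pos: [0.5702, 0.0253, 0.0408]
ee_rot: [-3.125, -0.0, 1.562]
wrist_force: [-11.6, 0.5, 0.1]
width: 0.0118
```

```bash
python3 look2.py | head -1; python3 trav.py
```

```text
14.0333 [0.5702 0.0253 0.0408] [-3.1252e+00 -1.0000e-04  1.5621e+00] [-11.62   0.52   0.07] [-0.175  2.17  -0.019]
scene [[0.685, 0.7175], [0.687, 0.7245]] tip shift 7.0 tail shift 2.0
top [[0.685, 0.7395], [0.694, 0.7395]] tip shift 0.0 tail shift 9.0
edge rest [-6.09 -5.48  2.92] now [0.85 1.11 1.48]
```

Call:
servo_tool --series "1 0 0 0 0; 1 0 0 0.02 0; 1 0 0 0.03 0; 1 0 0 0.03 0; 1 0 0 0.03 0; 1 0 0 0.03 0; 1 0 0 0.03 0; 1 0 0 0.03 0; 1 0 0 0.03 0; 1 0 0 0.03 0; 1 0 0 0.03 0; 1 0 0 0.03 0"

```text
time: 15.13
tool_pos: [0.5702, 0.0253, 0.0408]
ee_rot: [-3.125, -0.0, 1.562]
wrist_force: [-10.8, -0.6, 1.6]
width: 0.0118
```

```bash
python3 look2.py | head -1; python3 trav.py
python3 - <<'E'
from h import *
im=np.load('s6.npz')['s'];save('c9.png',im,(225,190,315,262),8)
E
```

```text
15.1333 [0.5702 0.0253 0.0408] [-3.1252e+00 -2.0000e-04  1.5620e+00] [-10.83  -0.65   1.63] [-0.175  2.306  0.037]
scene [[0.685, 0.7175], [0.687, 0.7245]] tip shift 7.0 tail shift 2.0
top [[0.685, 0.7395], [0.694, 0.7395]] tip shift 0.0 tail shift 9.0
edge rest [-6.09 -5.48  2.92] now [1.03 1.25 1.36]
```

View pics/c9.png

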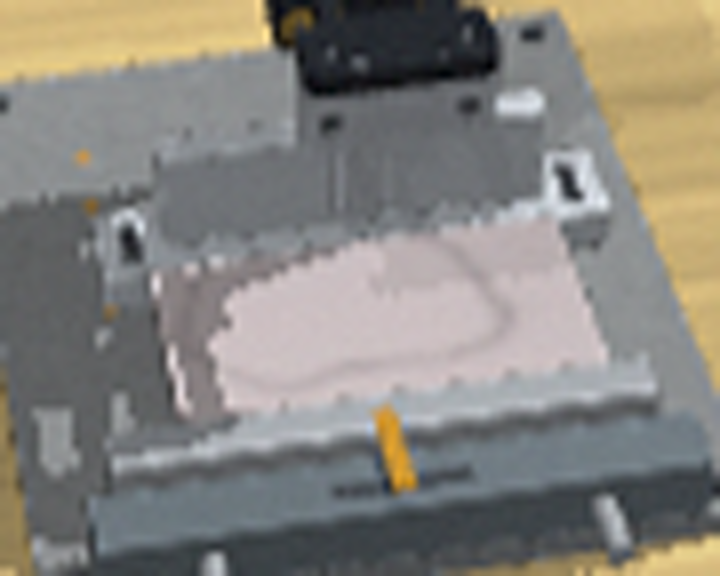

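The rail's ends at (105,270) and (610,215) overhang the tile edge, (155,275) to (562,225), by about the same amount on each side. The tile is square to the fence, the pointer tip at (403,485) is in the band, and everything is steady. I'll hand it in.

```bash
python3 -c "
from bench import robot
print(robot.close_job())"
```

```text
the job is handed in; nothing more can be done
None
```

The rail is on the jig board along the tile's free edge, still gripped, and holding the tile square against the fence. I handed the job in at about 15 s.

**What I did:** I gripped the large ribbed rail by its rib and laid it parallel to the tile, which was skewed about 7.3°. I pushed until it sat flush, turned the tile square as it moved forward, and pressed it into the fence. Then I eased the push slightly so that less friction load stayed on the arm.

**Last checks:**
- **Fence travel:** about 7 mm, from both the pointer tip and the fence edge in the scene camera. The pointer tip is in the dark band.
- **Push force:** the wrist reads 10.8 N against the push, and the pose did not change over the last second.
- **Centring:** the rail overhangs the tile about equally at both ends, to within about 1–2 mm.
- **Squareness:** tool yaw is 1.562 rad. The fence was measured at −0.009 to −0.013 rad from world y, so the two agree within about 0.3°.

**What disagreed or fell short:**
- The tool leans about 0.9° under load, so the rail's back edge may stand roughly 0.5 mm off the board.
- The top camera's view of the fence was blocked by the arm, so its travel readings were unusable.
- An estimate of the travel from the arm's position alone came out about 3 mm lower, which I put down to the 2 mm camera calibration and the lean.
- I viewed 12 pictures, the limit, rather than the planned 8.

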